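# Shut the lid of the vial heater and start it

## Robot

A 6-joint arm with a two-finger parallel gripper is mounted at the origin on the work surface. World frame = base frame: x ahead of the robot, y to its left, z up, the work surface at z = 0. Lengths are in m, angles in rad, forces in N, time in s.
With the tool pointing down it reaches from about 0.375 to 0.825 m from the base axis. Payload 5.5 kg.
Tool frame: the origin (TCP) lies at the very end of the fingers, on their centre line; the grasp point (between the pads) lies 19 mm behind it; z points along the fingers, y is the direction in which the jaws open and shut (so a half turn about z gives the same grasp; the last joint's range is limited). The gripper opens to 85 mm and grips with 20 to 120 N. Pads are 22 mm wide; open, the fingers measure 114 mm over their backs; the gripper's body (76 mm by 85 mm) begins 54 mm behind the grasp point. The pads swing forward as they close: fully open they stand 13 mm farther back than shut.
Start: joints at [1.12, 0.314, -0.047, 1.21, 0, 1.571], TCP at [0.261, 0.54, 0.231] pointing down, gripper open.
Joint ranges: [-2.67, 2.67], [-0.69, 1.73], [-1.03, 1.25], [-2.08, 2.16], [-1.42, 1.45], [-3.14, 3.14]. Speed limits (rad/s): [2.39, 2.39, 3.01, 3.14, 3.14, 3.14].

## Interface

Orientations are given as a unit quaternion [x, y, z, w].
In Python, from plant import get_obs, capture, camera_model, job_done, recognise, regions_of gives the robot as it stands.
- The arm moves only by the shell command python3 -m crank 'ROWS'. ROWS is JSON, a list of rows, each a list of 3 entries, a list of its own where there are three numbers: the shift along the tool's x, y, z in m, then the turn, a rotation vector about the tool's x, y, z in degrees, then the finger opening in m, from 0 to 0.0854. In form: [[[dx, dy, dz], [ax, ay, az], grip], ...]. A call has 1 to 20 rows; each row shifts and turns the pose as measured when the row begins, along the tool's axes as they then stand; what a row does not reach is not made up. A row lasts 1/8 s, in which the tool goes at most 62.5 mm and 10.7 degrees, less where a joint would pass 70% of its speed; a pose out of reach is approached as far as the arm can. A call with a gripper value outside its range is refused whole. The fingers move at their own pace and stop on an object; the grip force is fixed at half the most. Time passes only in rows, so rows that do not move let the fingers close. It gives the time, the measured TCP pose, the force and the opening at its end, in the units of the state.
- get_obs(): the state, without advancing time (a new reading comes with each control period).
- capture(name): name is "scene" or "top" or "wrist"; returns the picture (420x560x3 uint8, red, green, blue); there is no depth.
- camera_model(name): a dict with "mtx" (3x3 intrinsics, pixels), "eye" and "rotation" of the camera in the world. Camera axes: x right, y down, z forward; pixel columns grow to the right and rows downward; lengths in m; the calibration is good to about 2 mm. A picture is of the moment at which its call begins: read the wrist's pose just before it. camera_model takes no time and is no camera call; for the wrist camera it gives the pose at the moment of the call.
- job_done(): hands the job in, once; it reports no verdict.
Trained networks look in the newest picture that a camera, given by its name, has taken for a name from the list of things; names that differ only in an ending like _2 or _b are one class to them, and where a whole thing is asked for, a point or a joint stands for the part that bears it (a point fixed in the world has none). Each returns a list of dicts, best first, with "conf" (0 to 1); they miss things now and then, are a little off and sometimes report something else, mostly with a low value. They report only what shows in the picture. A call takes as long as a camera call.
- recognise(thing, camera): "xyz" ([x, y, z] in m, in world coordinates, good to about 4 mm: the middle of the surface that is visible of it).
- regions_of(thing, camera): "mask" (420x560 bool, what is visible of it).
The state is a dict: "t": time; "qpos": joint angles; "dq": joint speeds; "joint_efforts": joint torques, N m; "position": TCP position; "ee_rot": TCP orientation; "ft_force": force on the tool from outside, world axes, zero at the start; "moment": the same for the moment, N m; "finger_gap": opening from 0.0 (shut) to 1.0 (fully open).
Only numpy, scipy, OpenCV 4.12 (cv2) and the standard library are available. Lean on these libraries where they do the work, as an engineer would, in place of code of your own. Each camera call takes 0.05 s, during which the arm holds its last target.

## Task

Two dry-block heaters stand open on the bench; vials are in only one of them. With your fingertips push the lid of the heater with the vials down gently until it is fully shut, without slamming it, then press that heater's large start button all the way down and let it spring back. Leave the small stop buttons, the empty heater and its open lid as they are, and do not pick up or disturb the vials or anything else on the bench.

Things in the scene. Friction and masses are not known exactly. Their poses are not given: they have to be found in the camera images.
- loaded: the heater that holds the three vials: white dry-block heater fixed to the bench, 240 mm deep (its x, front to rear) by 170 mm wide (its y, to the robot's left), origin at the centre of its underside. In front (x -120 to -42 mm) a console 62 mm high with two white buttons; behind it an open well, walls 95 mm high, holding an aluminium block (top at 55 mm, four holes)
- loaded_lid (a joint): its grey lid, 160 mm long, 170 wide, 12 thick, hinged along the rear top edge of the well. Angle in rad: 0 fully shut (level), 1.57 upright; it closes towards the heater's front. A stiff hinge holds it at any angle; 2 to 6 N near its free edge moves it. A black lip 50 mm wide stands out 13 mm from the middle of its free edge
- loaded_lid_hinge (a point): middle of that lid's hinge axis (axis along the heater's y), at heater x 118, y 0, z 95 mm; the lid's underside lies 1 mm and its outer (upper) face 13 mm from the hinge axis, measured square to the lid
- loaded_lid_edge (a point): middle of the free edge of that lid, on its outer face, 159 mm from the hinge (when shut it is at heater x -41, z 108 mm)
- loaded_start (a joint): travel of that heater's large round start button, m: 0 out, 0.006 fully down; it springs back, fully down takes 5 N
- loaded_start_top (a point): centre of the top of the large start button, 26 mm across, at the left of the console (heater x -88, y +45, z 82 mm), in a black collar
- loaded_stop (a joint): travel of that heater's small round stop button, m: 0 out, 0.006 fully down
- loaded_stop_top (a point): centre of the top of the small stop button, 16 mm across, 65 mm to the right of the start button (heater x -88, y -20, z 82 mm)
- spare: the other heater, of the same make, whose block is empty: white dry-block heater fixed to the bench, 240 mm deep (its x, front to rear) by 170 mm wide (its y, to the robot's left), origin at the centre of its underside. In front (x -120 to -42 mm) a console 62 mm high with two white buttons; behind it an open well, walls 95 mm high, holding an aluminium block (top at 55 mm, four holes)
- spare_lid (a joint): its grey lid, 160 mm long, 170 wide, 12 thick, hinged along the rear top edge of the well. Angle in rad: 0 fully shut (level), 1.57 upright; it closes towards the heater's front. A stiff hinge holds it at any angle; 2 to 6 N near its free edge moves it. A black lip 50 mm wide stands out 13 mm from the middle of its free edge
- spare_lid_hinge (a point): middle of that lid's hinge axis (axis along the heater's y), at heater x 118, y 0, z 95 mm; the lid's underside lies 1 mm and its outer (upper) face 13 mm from the hinge axis, measured square to the lid
- spare_lid_edge (a point): middle of the free edge of that lid, on its outer face, 159 mm from the hinge (when shut it is at heater x -41, z 108 mm)
- spare_start (a joint): travel of that heater's large round start button, m: 0 out, 0.006 fully down; it springs back, fully down takes 5 N
- spare_stop (a joint): travel of that heater's small round stop button, m: 0 out, 0.006 fully down
- vial0: amber glass vial with a black cap, 24 mm across, 60 mm tall, standing loose in a hole of the block of the heater to be started, its top 9 to 10 mm below the rim of the well; origin at the centre of its underside
- vial1: amber glass vial with a black cap, 24 mm across, 60 mm tall, standing loose in a hole of the block of the heater to be started, its top 9 to 10 mm below the rim of the well; origin at the centre of its underside
- vial2: amber glass vial with a black cap, 24 mm across, 60 mm tall, standing loose in a hole of the block of the heater to be started, its top 9 to 10 mm below the rim of the well; origin at the centre of its underside
- reagent_bottle: amber bottle with a blue cap, 60 mm across, 130 mm tall; loose, a bystander. Origin at the centre of its underside
- jar: white lidded jar, 48 mm across, 70 mm tall, behind and between the heaters; loose, a bystander. Origin at the centre of its underside
- stopper: black rubber stopper, 24 mm across and tall, in the gap between the heaters; loose, a bystander. Origin at the centre of its underside
- beaker: clear glass beaker, 60 mm across, 75 mm tall; loose, a bystander. Origin at the centre of its underside
- spatula: steel laboratory spatula lying flat, 160 mm long, 5 mm thick; loose, a bystander. Origin in mid-length, on its underside
- dish: flat covered glass dish, 60 mm across, 14 mm high; loose, a bystander. Origin at the centre of its underside
- crucible: small white ceramic bowl, 40 mm across, 30 mm high; loose, a bystander. Origin at the centre of its underside

How it is judged:
By the outcome, as a careful person would: the job done as asked, in the order asked, and still so for the second after the job is handed in, with the robot touching nothing.
It also fails if it takes over 43 s, if anything falls off the work surface, if the arm or the gripper's body presses on something with over 40 N, if the wrist force passes 120 N, or if a joint passes its speed limit or range.

## Working session

There is one attempt and no reset: what is moved stays moved. The work goes in short steps, Python scripts to look and compute and a shell command to move; the robot and the scene stay as the last step left them, time stands still between calls to the robot, and variables do not carry over. Pictures are saved under pics/ and viewed, and the job is handed in when it is done.

```bash
ls; mkdir -p pics; python3 - <<'E'
from plant import *
import cv2, numpy as np
o=get_obs(); print({k:np.round(v,3).tolist() for k,v in o.items()})
for n in ("scene","top"):
    cv2.imwrite(f"pics/{n}0.png",capture(n)[:,:,::-1])
    for t in ("vial0","loaded","loaded_lid_edge","loaded_start_top","loaded_stop_top","loaded_lid_hinge","loaded_lid"):
        print(n,t,[(np.round(r["xyz"],3).tolist(),round(r["conf"],2)) for r in recognise(t,n)])
    m=camera_model(n); print({k:np.round(v,3).tolist() for k,v in m.items()})
E
```

```text
pics
{'t': 0.0, 'qpos': [1.12, 0.314, -0.048, 1.21, 0.0, 1.571], 'dq': [-0.0, -0.0, -0.001, 0.001, 0.002, -0.001], 'joint_efforts': [0.002, -53.959, 33.975, 0.019, -0.0, -0.0], 'position': [0.261, 0.54, 0.23], 'ee_rot': [0.224, 0.975, -0.001, -0.0], 'ft_force': [1.072, 0.034, 0.002], 'moment': [-0.001, 0.037, 0.016], 'finger_gap': 0.997}
scene vial0 [([0.558, 0.231, 0.08], 0.5), ([0.606, 0.234, 0.076], 0.43)]
scene loaded [([0.587, 0.217, 0.083], 0.64)]
scene loaded_lid_edge [([0.647, 0.198, 0.19], 0.9)]
scene loaded_start_top [([0.46, 0.245, 0.083], 0.4), ([0.622, -0.398, 0.052], 0.33)]
scene loaded_stop_top [([0.457, 0.178, 0.081], 0.38)]
scene loaded_lid_hinge [([0.538, -0.179, 0.06], 0.7), ([0.65, 0.204, 0.198], 0.69)]
scene loaded_lid [([0.65, 0.205, 0.187], 0.61), ([0.558, 0.443, 0.088], 0.41), ([0.586, 0.215, 0.081], 0.22)]
{'mtx': [[432.697, 0.0, 280.913], [0.0, 432.697, 213.598], [0.0, 0.0, 1.0]], 'eye': [0.849, 0.579, 0.938], 'rotation': [0.217, 0.92, -0.32, -0.068]}
top vial0 [([0.606, 0.224, 0.088], 0.64), ([0.545, 0.16, 0.082], 0.45), ([0.641, 0.184, 0.225], 0.43)]
top loaded [([0.558, 0.195, 0.063], 0.85), ([0.548, 0.23, 0.08], 0.63), ([0.599, -0.215, 0.21], 0.5), ([0.619, -0.425, 0.041], 0.2)]
top loaded_lid_edge [([0.639, 0.186, 0.219], 0.82)]
top loaded_start_top [([0.458, 0.24, 0.083], 0.4)]
top loaded_stop_top []
top loaded_lid_hinge [([0.644, 0.184, 0.223], 0.93), ([0.607, 0.224, 0.085], 0.33)]
top loaded_lid [([0.639, 0.188, 0.223], 0.67)]
{'mtx': [[509.095, 0.0, 289.899], [0.0, 509.095, 210.481], [0.0, 0.0, 1.0]], 'eye': [0.486, 0.003, 1.45], 'rotation': [0.716, -0.697, 0.025, -0.024]}
```

View pics/scene0.png

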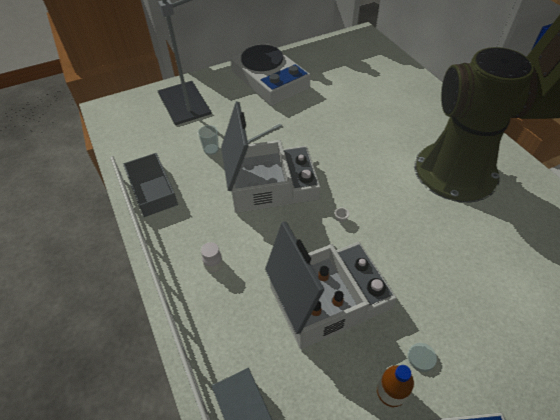

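View pics/top0.png

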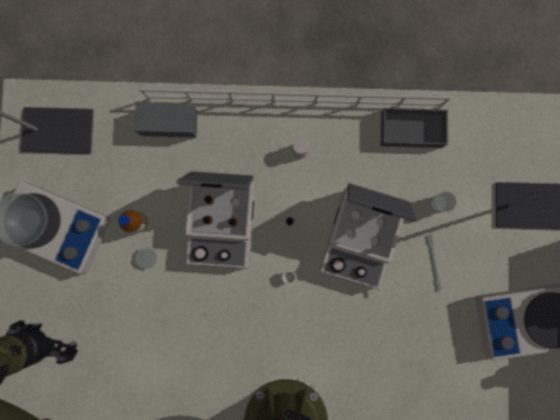

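The pictures show three vials in the left heater: in the top view they are at about (209,200), (208,219) and (233,221). Its start button is at about (200,254) and its stop button at (224,255). The spare heater, at (365,235), is empty. Next I'll fit the heater's pose.

```bash
cat > h.py <<'E'
import cv2, numpy as np
from scipy.spatial.transform import Rotation as R
from plant import *
def proj(m,P):
    r=np.array(m["rotation"]); Rm=R.from_quat(r).as_matrix() if r.size==4 else r
    c=(np.atleast_2d(P)-m["eye"])@Rm
    u=c@np.array(m["mtx"]).T; return u[:,:2]/u[:,2:]
def ray_z(m,uv,z):
    r=np.array(m["rotation"]); Rm=R.from_quat(r).as_matrix() if r.size==4 else r
    d=Rm@(np.linalg.inv(m["mtx"])@np.array([*uv,1.])); e=np.array(m["eye"])
    return e+d*(z-e[2])/d[2]
E
python3 - <<'E'
from h import *
for n,f,(u0,v0,u1,v1) in (("scene","scene0",(250,210,410,350)),("top","top0",(165,160,275,280))):
    im=cv2.imread(f"pics/{f}.png")[v0:v1,u0:u1]
    cv2.imwrite(f"pics/{f}crop.png",cv2.resize(im,None,fx=5,fy=5,interpolation=cv2.INTER_CUBIC)[:600*2])
    g=cv2.imread(f"pics/{f}.png",0)
    for t,uv in (("start",None),("stop",None)):
        pass
    m=camera_model(n)
    b=g[v0:v1,u0:u1]
    k,l,s,c=cv2.connectedComponentsWithStats((b>(200 if n=="scene" else 170)).astype(np.uint8))
    for i in range(1,k):
        if 15<s[i,4]<400:
            uv=c[i]+[u0,v0]; print(n,s[i,4],uv.round(1),ray_z(m,uv,.082).round(4))
E
```

```text
(no output)
```

View pics/top0crop.png

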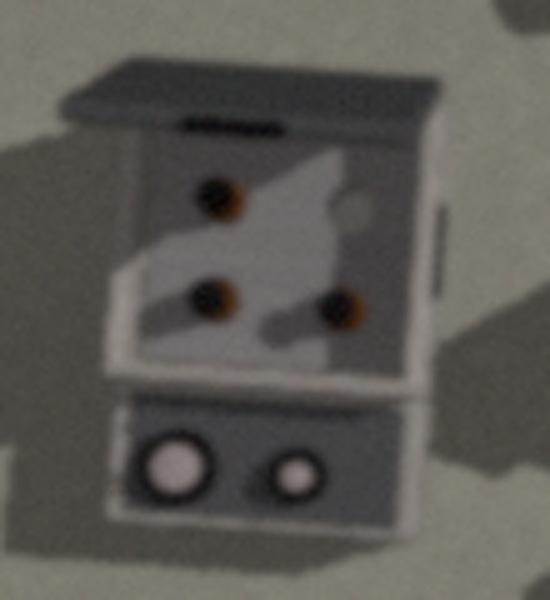

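View pics/scene0crop.png

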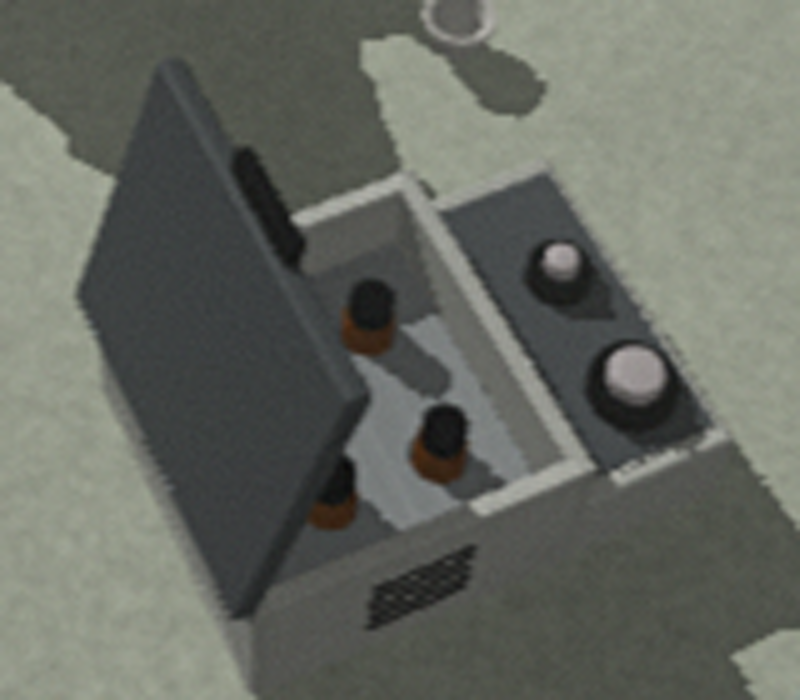

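```bash
cat >> h.py <<'E'
def lidpt(a,r,y,n): # heater frame m; r along lid, n normal offset outer
    return np.array([.118-r*np.cos(a)+n*np.sin(a), y, .095+r*np.sin(a)+n*np.cos(a)])
def W(p,P): # p=x,y,yaw
    c,s=np.cos(p[2]),np.sin(p[2]); P=np.atleast_2d(P)
    return np.c_[p[0]+c*P[:,0]-s*P[:,1], p[1]+s*P[:,0]+c*P[:,1], P[:,2]]
E
cat > fit.py <<'E'
from h import *
from scipy.optimize import least_squares
mt,ms=camera_model("top"),camera_model("scene")
T=lambda u,v:(u/5+165,v/5+160)
S=lambda u,v:(u/5+250,v/5+210)
mm=lambda *a:np.array(a)/1e3
fix=[(mt,T(175,468),mm(-88,45,82)),(mt,T(297,477),mm(-88,-20,82)),(mt,T(108,518),mm(-120,85,62)),(mt,T(415,538),mm(-120,-85,62)),(mt,T(105,377),mm(-42,85,95)),(mt,T(428,398),mm(-42,-85,95)),
(ms,S(635,370),mm(-88,45,82)),(ms,S(562,260),mm(-88,-20,82)),(ms,S(728,435),mm(-120,85,62)),(ms,S(545,165),mm(-120,-85,62)),(ms,S(595,463),mm(-42,85,95)),(ms,S(403,177),mm(-42,-85,95))]
lid=[(ms,S(165,62),(.159,-.085,.013)),(ms,S(355,405),(.159,.085,.013)),(ms,S(80,293),(0,-.085,.013)),(ms,S(237,612),(0,.085,.013)),(mt,T(60,112),(.159,.085,.013)),(mt,T(440,130),(.159,-.085,.013))]
def res(q):
    r=[(proj(m,W(q,P))[0]-uv) for m,uv,P in fix]+[(proj(m,W(q,lidpt(q[3],P[0],P[1],P[2])))[0]-uv) for m,uv,P in lid]
    return np.array(r).ravel()
s=least_squares(res,[.546,.2,0,1.2],loss="soft_l1")
q=s.x; print(q.round(4)); print(res(q).reshape(-1,2).round(1).tolist())
np.save("pose.npy",q)
for n,P in (("start",mm(-88,45,82)),("stop",mm(-88,-20,82)),("hinge",mm(118,0,95)),("edge",lidpt(q[3],.159,0,.013)),("shutedge",lidpt(0,.159,0,.013))): print(n,W(q,P)[0].round(4))
E
python3 fit.py
```

```text
[ 0.5458  0.1943 -0.0384  1.2608]
[[-0.6, -0.1], [-0.7, -0.3], [-1.5, 0.6], [-0.4, 0.7], [-1.1, -0.2], [-1.9, -0.2], [-0.4, -1.2], [-0.8, -1.9], [1.5, -0.6], [-0.8, -3.7], [0.0, 0.3], [0.5, -2.7], [-0.8, -2.3], [0.4, -1.6], [-2.7, -0.5], [-1.8, 1.8], [-1.3, -0.7], [-5.8, 0.3]]
start [0.4596 0.2427 0.082 ]
stop [0.4571 0.1777 0.082 ]
hinge [0.6637 0.1898 0.095 ]
edge [0.6276 0.1912 0.2504]
shutedge [0.5048 0.1959 0.108 ]
```

```bash
python3 -m crank '[[[0,0,-0.035],[0,0,-7.9],0],[[0,0,-0.035],[0,0,-7.9],0],[[0,0,-0.035],[0,0,-7.9],0],[[0,0,0],[0,0,0],0]]'
cat > go.py <<'E'
import sys
from h import *
q=np.load("pose.npy"); o=get_obs()
Rt=R.from_quat(o["ee_rot"]); p=np.array(o["position"])
des=np.c_[[-np.cos(q[2]),-np.sin(q[2]),0],[-np.sin(q[2]),np.cos(q[2]),0],[0,0,-1]]
print("t",round(o["t"],2),"pos",p.round(4),"F",np.round(o["ft_force"],1),"gap",round(o["finger_gap"],3))
hp=W([0,0,-q[2]],[p-[q[0],q[1],0]])[0]; print("heater-frame TCP",hp.round(4), "turn needed deg",(Rt.inv()*R.from_matrix(des)).as_rotvec(degrees=True).round(2))
if len(sys.argv)>1:
    tgt=W(q,[float(a) for a in sys.argv[1:4]])[0]; print("shift in tool axes",Rt.inv().apply(tgt-p).round(4))
E
python3 go.py 0.145 0 0.33
python3 - <<'E'
from h import *
q=np.load("pose.npy")
for a in np.r_[np.arange(q[3]+.1,-.01,-.1),0]:
    c=lidpt(a,.145,0,.013); print(round(a,2),c.round(3),lidpt(a,.159,0,.013).round(3))
E
```

```text
t: 1.3
position: [0.2612, 0.5395, 0.3386]
ee_rot: [0.012, 1.0, -0.001, -0.0]
ft_force: [0.6, 0.7, -0.6]
finger_gap: 0.146
t 1.3 pos [0.2612 0.5395 0.3386] F [ 0.6  0.7 -0.6] gap 0.146
heater-frame TCP [-0.2976  0.334   0.3386] turn needed deg [-0.08 -0.04  0.83]
shift in tool axes [-0.4377 -0.3404  0.0088]
1.36 [0.1  0.   0.24] [0.098 0.    0.253]
1.26 [0.086 0.    0.237] [0.082 0.    0.25 ]
1.16 [0.072 0.    0.233] [0.067 0.    0.246]
1.06 [0.059 0.    0.228] [0.052 0.    0.24 ]
0.96 [0.046 0.    0.221] [0.038 0.    0.233]
0.86 [0.033 0.    0.213] [0.024 0.    0.224]
0.76 [0.022 0.    0.204] [0.012 0.    0.214]
0.66 [0.012 0.    0.194] [0.    0.    0.203]
0.56 [0.002 0.    0.183] [-0.01   0.     0.191]
0.46 [-0.006  0.     0.171] [-0.019  0.     0.177]
0.36 [-0.013  0.     0.158] [-0.026  0.     0.163]
0.26 [-0.019  0.     0.145] [-0.032  0.     0.149]
0.16 [-0.023  0.     0.131] [-0.037  0.     0.133]
0.06 [-0.026  0.     0.117] [-0.04   0.     0.118]
0.0 [-0.027  0.     0.108] [-0.041  0.     0.108]
```

```bash
python3 -m crank '[[[-0.036,-0.0284,0],[0,0,0.8],0],[[-0.036,-0.0284,0],[0,0,0],0],[[-0.036,-0.0284,0],[0,0,0],0],[[-0.036,-0.0284,0],[0,0,0],0],[[-0.036,-0.0284,0],[0,0,0],0],[[-0.036,-0.0284,0],[0,0,0],0],[[-0.036,-0.0284,0],[0,0,0],0],[[-0.036,-0.0284,0],[0,0,0],0],[[-0.036,-0.0284,0],[0,0,0],0],[[-0.036,-0.0284,0],[0,0,0],0],[[-0.036,-0.0284,0],[0,0,0],0],[[-0.036,-0.0284,0],[0,0,0],0]]'
python3 go.py 0.14 0 0.33
python3 - <<'E'
from h import *
print({n:0 for n in [cv2.imwrite("pics/"+n+"1.png",cv2.resize(capture(n)[:,:,::-1],None,fx=1,fy=1)) and n for n in ("scene","top","wrist")]})
E
```

```text
t: 2.8
position: [0.6866, 0.1711, 0.3251]
ee_rot: [0.023, 1.0, -0.004, -0.006]
ft_force: [0.6, 1.2, 0.5]
finger_gap: 0.001
t 2.8 pos [0.6866 0.1711 0.3251] F [0.6 1.2 0.5] gap 0.001
heater-frame TCP [ 0.1416 -0.0178  0.3251] turn needed deg [-0.44 -0.69 -0.39]
shift in tool axes [ 0.0018  0.0177 -0.005 ]
{'scene': 0, 'top': 0, 'wrist': 0}
```

View pics/scene1.png

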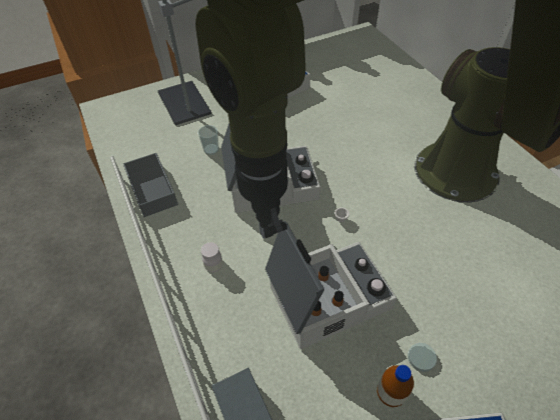

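View pics/wrist1.png

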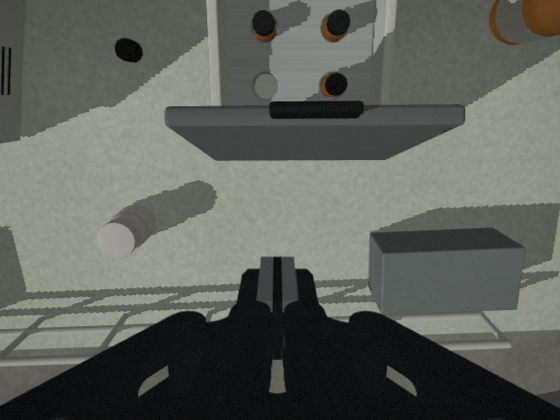

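The scene view shows the fingers behind and above the lid. In the wrist view, the fingertips are at (278,260) and the lid's free edge runs from (166,115) to (464,115). I'll refine the lid angle from the wrist view.

```bash
python3 - <<'E'
from h import *
q=np.load("pose.npy"); m=camera_model("wrist"); print({k:np.round(v,3).tolist() for k,v in m.items()})
for a in (1.2,1.26,1.32):
  print(a,[proj(m,W(q,lidpt(a,*P)))[0].round(0).tolist() for P in ((.159,.085,.013),(.159,-.085,.013),(0,.085,.013),(0,-.085,.013),(.159,.085,.001),(.159,-.085,.001))])
print(proj(m,[get_obs()["position"]]))
print(proj(m,W(q,np.array([[-88,45,82],[-42,85,95],[-42,-85,95]])/1e3)).round(0).tolist())
E
```

```text
{'mtx': [[377.797, 0.0, 276.949], [0.0, 377.797, 206.676], [0.0, 0.0, 1.0]], 'eye': [0.617, 0.175, 0.467], 'rotation': [0.717, 0.683, 0.093, 0.102]}
1.2 [[463.0, 99.0], [158.0, 102.0], [385.0, 160.0], [210.0, 162.0], [462.0, 78.0], [158.0, 81.0]]
1.26 [[463.0, 116.0], [158.0, 119.0], [385.0, 161.0], [211.0, 162.0], [463.0, 94.0], [158.0, 98.0]]
1.32 [[463.0, 133.0], [159.0, 136.0], [384.0, 161.0], [211.0, 162.0], [463.0, 112.0], [158.0, 115.0]]
[[276.51508359 274.94348674]]
[[350.0, -94.0], [397.0, -39.0], [200.0, -37.0]]
```

```bash
python3 -m crank '[[[0,0.006,0.022],[-0.4,-0.7,-0.4],0],[[0,0.006,0.022],[0,0,0],0],[[0,0.006,0.022],[0,0,0],0],[[0,0,0.022],[0,0,0],0],[[0,0,0],[0,0,0],0]]'
python3 go.py 0.106 0 0.237
```

```text
t: 3.58
position: [0.6825, 0.1923, 0.231]
ee_rot: [0.02, 1.0, -0.0, -0.003]
ft_force: [-0.4, -0.6, -0.1]
finger_gap: 0.005
t 3.58 pos [0.6825 0.1923 0.231 ] F [-0.4 -0.6 -0.1] gap 0.005
heater-frame TCP [0.1367 0.0033 0.231 ] turn needed deg [-0.02 -0.29 -0.13]
shift in tool axes [ 0.0307 -0.0034 -0.0058]
```

```bash
python3 -m crank '[[[0.008,-0.001,-0.001],[0,0,0],0],[[0.008,-0.001,-0.001],[0,0,0],0],[[0.007,-0.001,-0.001],[0,0,0],0],[[0.007,0,0],[0,0,0],0],[[0.007,0,0.001],[0,0,0],0],[[0.007,0,0.002],[0,0,0],0],[[0.007,0,0.002],[0,0,0],0],[[0.007,0,0.002],[0,0,0],0]]'
python3 go.py 0.07 0 0.228; python3 - <<'E'
from h import *
for n in ("scene","wrist"): cv2.imwrite("pics/"+n+"2.png",capture(n)[:,:,::-1])
E
```

```text
t: 4.58
position: [0.6233, 0.1928, 0.2319]
ee_rot: [0.021, 1.0, 0.001, 0.002]
ft_force: [3.6, -0.2, -0.4]
finger_gap: -0.001
t 4.58 pos [0.6233 0.1928 0.2319] F [ 3.6 -0.2 -0.4] gap -0.001
heater-frame TCP [0.0776 0.0014 0.2319] turn needed deg [ 0.12  0.25 -0.15]
shift in tool axes [ 0.0076 -0.0015  0.0039]
```

View pics/wrist2.png

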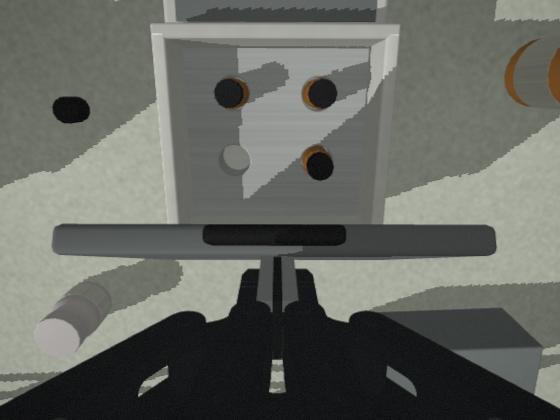

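View pics/scene2.png

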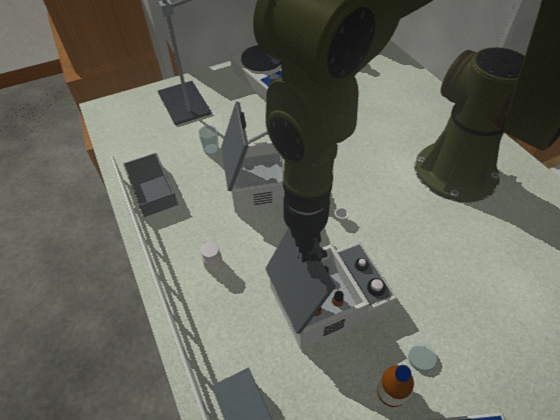

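The fingertips touch the lid's outer face at mid-width (wrist view, about (278,255)) with about 3.6 N, so I'll keep following the arc.

```bash
python3 -m crank '[[[0.0065,0,0.003],[0,0,0],0],[[0.0065,0,0.003],[0,0,0],0],[[0.0065,0,0.0035],[0,0,0],0],[[0.0065,0,0.004],[0,0,0],0],[[0.006,0,0.004],[0,0,0],0],[[0.006,0,0.0045],[0,0,0],0],[[0.0055,0,0.0045],[0,0,0],0],[[0.005,0,0.005],[0,0,0],0]]'
python3 go.py 0.031 0 0.2
```

```text
t: 5.68
position: [0.5707, 0.1951, 0.1988]
ee_rot: [0.02, 1.0, 0.001, 0.002]
ft_force: [0.2, 0.9, 3.1]
finger_gap: -0.0
t 5.67 pos [0.5707 0.1951 0.1988] F [0.2 0.9 3.1] gap -0.0
heater-frame TCP [0.0249 0.0017 0.1988] turn needed deg [ 0.14  0.17 -0.12]
shift in tool axes [-0.0061 -0.0017 -0.0012]
```

```bash
python3 -m crank '[[[0.005,0,0.005],[0,0,0],0],[[0.005,0,0.0055],[0,0,0],0],[[0.0045,0,0.0055],[0,0,0],0],[[0.004,0,0.006],[0,0,0],0],[[0.004,0,0.006],[0,0,0],0],[[0.0035,0,0.0065],[0,0,0],0],[[0.003,0,0.0065],[0,0,0],0],[[0.003,0,0.0065],[0,0,0],0],[[0.002,0,0.0065],[0,0,0],0]]'
python3 go.py -0.01 0 0.14;  python3 - <<'E'
from h import *
for n in ("scene","wrist"): cv2.imwrite("pics/"+n+"3.png",capture(n)[:,:,::-1])
E
```

```text
t: 6.8
position: [0.5341, 0.1967, 0.1405]
ee_rot: [0.02, 1.0, 0.001, 0.001]
ft_force: [-0.4, 0.6, 2.3]
finger_gap: 0.001
t 6.8 pos [0.5341 0.1967 0.1405] F [-0.4  0.6  2.3] gap 0.001
heater-frame TCP [-0.0118  0.0019  0.1405] turn needed deg [ 0.13  0.12 -0.12]
shift in tool axes [-0.0018 -0.0019  0.0005]
```

View pics/scene3.png

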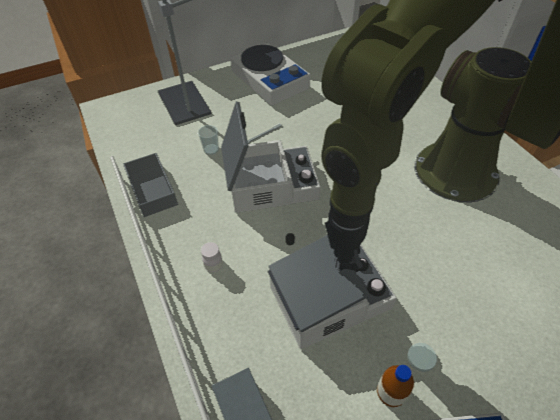

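View pics/wrist3.png

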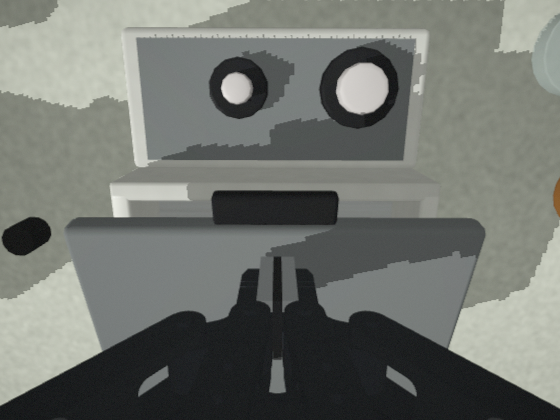

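The lid is nearly down, with its edge at row 225 in the wrist view and both buttons in sight. I'll do the last stretch slowly.

```bash
python3 -m crank '[[[0.001,0,0.004],[0,0,0],0],[[0.001,0,0.004],[0,0,0],0],[[0.001,0,0.004],[0,0,0],0],[[0.0005,0,0.004],[0,0,0],0],[[0.0005,0,0.003],[0,0,0],0],[[0.0005,0,0.003],[0,0,0],0],[[0,0,0.003],[0,0,0],0],[[0,0,0.002],[0,0,0],0]]'
python3 go.py -0.016 0 0.108
```

```text
t: 7.9
position: [0.5276, 0.1968, 0.111]
ee_rot: [0.02, 1.0, 0.001, -0.001]
ft_force: [-1.4, 0.1, 2.5]
finger_gap: -0.001
t 7.9 pos [0.5276 0.1968 0.111 ] F [-1.4  0.1  2.5] gap -0.001
heater-frame TCP [-0.0182  0.0017  0.111 ] turn needed deg [ 0.11 -0.08 -0.11]
shift in tool axes [-0.0022 -0.0017  0.003 ]
```

```bash
python3 -m crank '[[[0,0,0.0015],[0,0,0],0],[[0,0,0.0015],[0,0,0],0],[[0,0,0.0015],[0,0,0],0],[[0,0,0.0015],[0,0,0],0]]'
python3 -m crank '[[[0,0,0.0015],[0,0,0],0],[[0,0,0.0015],[0,0,0],0]]'
python3 -m crank '[[[0,0,0.0015],[0,0,0],0],[[0,0,0.0015],[0,0,0],0]]'
```

```text
t: 8.4
position: [0.5274, 0.1968, 0.1079]
ee_rot: [0.02, 1.0, 0.001, -0.0]
ft_force: [-5.9, -1.6, 16.0]
finger_gap: 0.004
t: 8.65
position: [0.5274, 0.1968, 0.1079]
ee_rot: [0.02, 1.0, 0.002, 0.0]
ft_force: [-6.5, -1.6, 14.2]
finger_gap: 0.001
t: 8.9
position: [0.5274, 0.1968, 0.1079]
ee_rot: [0.02, 1.0, 0.002, 0.001]
ft_force: [-6.1, -0.7, 14.1]
finger_gap: 0.002
```

The lid stopped hard at z = 0.108 with about 15 N, so it's shut. I'll lift off, move above the start button and look.

```bash
python3 -m crank '[[[0,0,-0.01],[0,0,0],0],[[0,0,-0.02],[0,0,0],0],[[0,0,-0.02],[0,0,0],0],[[0.02,0.013,0],[0,0,0],0],[[0.02,0.013,0],[0,0,0],0],[[0.018,0.013,0],[0,0,0],0],[[0,0,0],[0,0,0],0]]'
python3 go.py -0.088 0.045 0.11; python3 - <<'E'
from h import *
q=np.load("pose.npy")
for n in ("scene","wrist"):
    m=camera_model(n); p=get_obs()["position"]
    im=capture(n); cv2.imwrite("pics/"+n+"4.png",im[:,:,::-1])
    for t in ("loaded_start_top","loaded_stop_top","loaded_lid_edge"): print(n,t,[(np.round(r["xyz"],3).tolist(),round(r["conf"],2)) for r in recognise(t,n)])
    for a in (0,.03,.06): print(a,[proj(m,W(q,lidpt(a,*P)))[0].round(1).tolist() for P in ((.159,.085,.013),(.159,-.085,.013))])
    print("start pred px",proj(m,W(q,[-.088,.045,.082])),"tcp",proj(m,[p]))
E
```

```text
t: 9.78
position: [0.4672, 0.2399, 0.1581]
ee_rot: [0.02, 1.0, 0.001, 0.001]
ft_force: [0.3, -0.0, 0.2]
finger_gap: 0.001
t 9.78 pos [0.4672 0.2399 0.1581] F [ 0.3 -0.   0.2] gap 0.001
heater-frame TCP [-0.0802  0.0425  0.1581] turn needed deg [ 0.16  0.12 -0.12]
shift in tool axes [0.0079 0.0024 0.0481]
scene loaded_start_top [([0.54, -0.18, 0.059], 0.24)]
scene loaded_stop_top []
scene loaded_lid_edge [([0.588, 0.2, 0.108], 0.96)]
0 [[369.5, 300.2], [331.2, 239.7]]
0.03 [[369.6, 299.3], [331.2, 238.5]]
0.06 [[369.7, 298.3], [331.1, 237.5]]
start pred px [[376.59829424 282.76766517]] tcp [[378.56819918 265.22659963]]
wrist loaded_start_top [([0.458, 0.244, 0.081], 0.77)]
wrist loaded_stop_top [([0.456, 0.18, 0.082], 0.59)]
wrist loaded_lid_edge [([0.512, 0.16, 0.105], 0.72)]
0 [[352.7, 291.9], [54.4, 294.0]]
0.03 [[354.3, 297.0], [49.8, 299.1]]
0.06 [[356.0, 302.5], [45.1, 304.6]]
start pred px [[281.73722077 200.71351871]] tcp [[276.64728559 274.97097251]]
```

View pics/scene4.png

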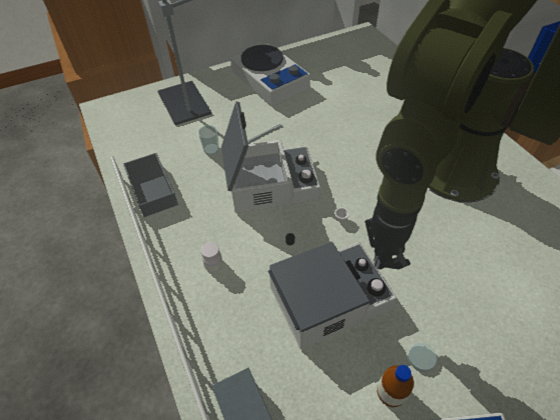

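View pics/wrist4.png

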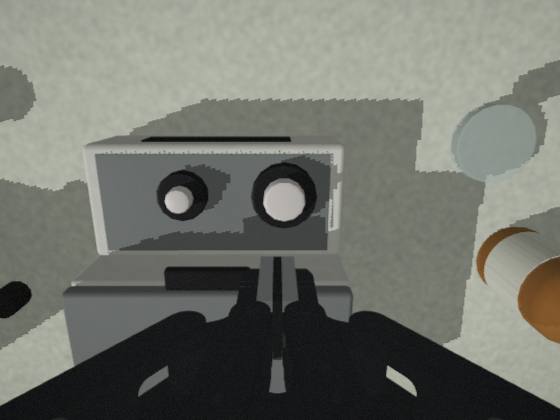

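In the wrist view, the lid's right corner at (351,291) matches the prediction for an angle of 0. The start button's centre at (283,201) is within about 1 mm of the fitted pose, so I'll centre on it and descend.

```bash
python3 -m crank '[[[0.004,0.0017,0.01],[0,0,0],0],[[0.004,0.0017,0.015],[0,0,0],0],[[0,0,0.015],[0,0,0],0],[[0,0,0.015],[0,0,0],0],[[0,0,0.005],[0,0,0],0],[[0,0,0],[0,0,0],0]]'
python3 go.py -0.088 0.046 0.082
```

```text
t: 10.92
position: [0.4608, 0.2419, 0.0928]
ee_rot: [0.022, 1.0, 0.001, 0.001]
ft_force: [-1.0, 0.3, -0.1]
finger_gap: -0.002
t 10.93 pos [0.4608 0.2419 0.0928] F [-1.   0.3 -0.1] gap -0.002
heater-frame TCP [-0.0867  0.0443  0.0928] turn needed deg [ 0.1   0.06 -0.36]
shift in tool axes [0.0013 0.0017 0.0108]
```

```bash
python3 -m crank '[[[0.001,0.0015,0.003],[0,0,0],0],[[0,0,0.003],[0,0,0],0],[[0,0,0.003],[0,0,0],0],[[0,0,0.003],[0,0,0],0],[[0,0,0.002],[0,0,0],0]]'
python3 -m crank '[[[0,0,0.002],[0,0,0],0],[[0,0,0.002],[0,0,0],0]]'
```

```text
t: 11.55
position: [0.4611, 0.2442, 0.0795]
ee_rot: [0.022, 1.0, 0.002, 0.002]
ft_force: [-1.6, -0.5, 2.0]
finger_gap: 0.001
t: 11.8
position: [0.4612, 0.2442, 0.0758]
ee_rot: [0.022, 1.0, 0.002, 0.002]
ft_force: [-4.0, -1.4, 17.2]
finger_gap: -0.002
```

```bash
python3 -m crank '[[[0,0,0.002],[0,0,0],0],[[0,0,0.002],[0,0,0],0]]'
python3 -m crank '[[[0,0,-0.006],[0,0,0],0],[[0,0,-0.01],[0,0,0],0],[[0,0,-0.03],[0,0,0],0],[[0,0,-0.04],[0,0,0],0],[[0,0,0],[0,0,0],0]]'
python3 - <<'E'
from h import *
q=np.load("pose.npy")
for n in ("scene","wrist","top"):
    m=camera_model(n)
    im=capture(n); cv2.imwrite("pics/"+n+"5.png",im[:,:,::-1])
    print(n,proj(m,W(q,lidpt(0,.159,.085,.013))), proj(m,W(q,[-.088,.045,.082])))
E
```

```text
t: 12.05
position: [0.4612, 0.2443, 0.0757]
ee_rot: [0.022, 1.0, 0.002, 0.002]
ft_force: [-8.3, -4.3, 26.0]
finger_gap: -0.005
t: 12.68
position: [0.4611, 0.244, 0.1647]
ee_rot: [0.022, 1.0, 0.002, 0.003]
ft_force: [0.2, -0.1, -1.4]
finger_gap: -0.0
scene [[369.49134824 300.2233477 ]] [[376.59829424 282.76766517]]
wrist [[343.36988595 302.92901253]] [[274.8802269 214.0102364]]
top [[183.9513962  234.73785032]] [[199.44773534 253.46596945]]
```

View pics/scene5.png

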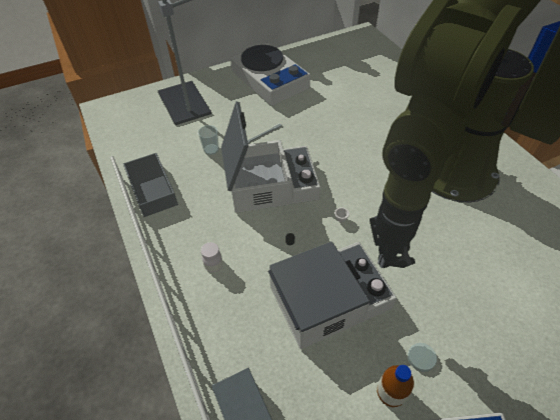

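View pics/wrist5.png

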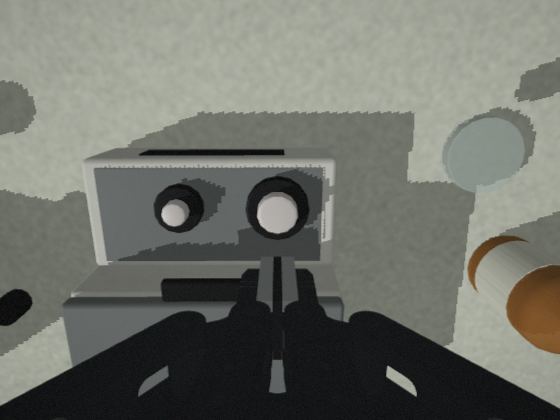

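View pics/top5.png

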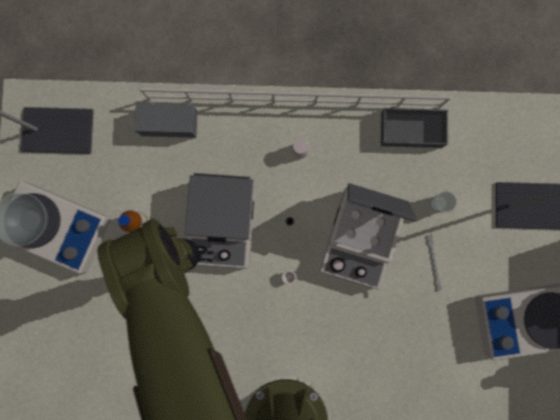

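The lid is shut: its corner in the wrist view matches the prediction at (343,303). The button is back out at (278,213), and the spare heater and the other objects are where they were. I'll hand it in.

```bash
python3 -c "
from plant import *
print(get_obs()['ft_force']); print(job_done())"
```

```text
[ 0.52585203 -0.20116495 -1.59472786]
the job is handed in; nothing more can be done
None
```

The loaded heater's lid is shut and its start button has been pressed fully down and has sprung back. I handed the job in at about 12.8 s, against the 43 s limit.

- **Lid:** I pushed it shut with closed fingertips along its arc, using about 2–4 N, and slowed to about 12–15 mm/s at the end. It stopped hard at z = 0.108 m, the shut height, with about 15 N on it. In the pictures afterwards, its corner matched the shut position.
- **Start button:** With the fingertips centred on it, I pressed to z = 0.0757 m. That is the full 6 mm travel, ending at a hard stop with 17–26 N. The later pictures show the button back out.
- **Everything else:** The spare heater, its open lid and the bystanders show no change in the last pictures. The closed lid now hides the vials, so I couldn't see them after closing. The fingers never went inside the well.
- **Checks that disagreed:**
  - The scene camera's network once placed the start button near the spare heater, with low confidence (0.24). I rejected that because the wrist camera and my fitted pose agreed to about 2 mm.
  - My first estimate of the lid angle (1.26 rad) differed slightly from the wrist view (about 1.29 rad). This made no difference to the push.

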